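# Set the outrigger foot of the bench grinder on its bearing plate

## Task

Bring the bearing plate under the screw foot of the grinder's outrigger, flat on the bench with its marked ring roughly centred under the foot, then turn the foot's knob until the foot just bears on the plate. Stop at the first definite but light touch, do not force it, then let go; leave the other things on the bench alone.

Things in the scene. Friction and masses are not known exactly. Their poses are not given: they have to be found in the camera images.
- grinder: Grey bench grinder, fixed; an aluminium outrigger beam on it carries the screw foot. Origin: on the bench surface, straight under the foot's axis; z up, +y from the foot along the beam to the machine. The machine fills y = 150 to 335 mm, x = -65 to 105 mm, up to 155 mm high.
- bush (a point): Fixed point on the foot's axis, on top of the beam, 70 mm above the bench. Beam 36 mm wide, underside 50 mm above the bench, ending 20 mm beyond the axis (grinder y = -20 mm). The screw: clockwise from above lowers the foot and knob together 10 mm per turn (1.6 mm per rad). It stays where it is left. It turns freely with about 0.03 N m.
- below (a point): Fixed point on the bench under the foot's axis. The sole above it: black rubber disc, 48 mm across, 8 mm thick, turns with the knob. Its height is NOT measured: underside 12 to 16.5 mm above the bench at the start; it meets the plate after 1.2 to 4.2 rad. Then it gives 1 mm per 15 N (24 N per rad) and rubs: 0.02 to 0.03 N m more per N while turning; at rest the moment may spring back or reverse.
- knob (a point): Point on the foot's axis in the middle of the knob's grip bar, at the height to grip, about 117 mm above the bench, sinking as it is screwed down. x along the bar, y across it (the way to grip), z up; turns with the knob. Black knob: disc 44 mm across, its top 23 mm below this point; bar on it 42 mm long, 14 mm wide, 36 mm tall, its top 13 mm above this point.
- plate: Loose flat aluminium plate, 150 mm (x) by 60 mm (y), 10 mm thick, 0.3 to 0.65 kg, lying on the bench. Origin: centre of its underside; x along it, z up. It carries an upright grip fin near its -x end and the marked ring near its +x end.
- seat (a point): Centre of the ring (55 mm across) marked on the plate's top: 35 mm along +x from the plate's origin, 10 mm above its underside. The foot's axis has to meet this point within 10 mm.
- grip (a point): Point in the plate's upright fin, at the height to grip: 55 mm along -x from the plate's origin, 34 mm above the underside. The fin is 40 mm long (along plate x), 14 mm thick (along plate y, the way to grip), from the plate's top up to 52 mm above the underside.
- candle_tall: Bystander: ivory pillar candle, 66 mm across, 120 mm high, standing. Origin: centre of its underside.
- candle_short: Bystander: ivory pillar candle, 66 mm across, 80 mm high, standing. Origin: centre of its underside.
- spool: Bystander: small copper spool, 64 mm across, 35 mm high. Origin: centre of its underside.
Mind the look-alikes: they are no part of the job. What is shaped like the plate but blue or purple is not meant.

How it is judged:
By the outcome, as a careful person would: the job done as asked, in the order asked, and still so for the second after the job is handed in, with the robot touching nothing.
It also fails if it takes over 72 s, if anything falls off the work surface, if the arm or the gripper's body presses on something with over 40 N, if the wrist force passes 120 N, or if a joint passes its speed limit or range.

## Robot

A 6-joint arm with a two-finger parallel gripper is mounted at the origin on the work surface. World frame = base frame: x ahead of the robot, y to its left, z up, the work surface at z = 0. Lengths are in mm, angles in rad, forces in N, time in s.
With the tool pointing down it reaches from about 350 to 775 mm from the base axis. Payload 7.3 kg.
Tool frame: the origin (TCP) lies at the very end of the fingers, on their centre line; the grasp point (between the pads) lies 19 mm behind it; z points along the fingers, y is the line along which they close (so a half turn about z gives the same grasp; the last joint's range is limited). The gripper opens to 92 mm and grips with 3 to 60 N. Pads are 19 mm wide; open, the fingers measure 130 mm over their backs; the gripper's body (75 mm by 190 mm) begins 47 mm behind the grasp point.
Start: joints at [0.973, 0.342, 1.524, -0, 1.275, -0.146], TCP at [229.196, 472.349, 226.741] pointing down, gripper open.
Joint ranges: [-2.53, 2.53], [-0.77, 2.02], [0.04, 2.7], [-1, 4.14], [0.28, 2.66], [-3.11, 3.11]. Speed limits (rad/s): [2.57, 2.57, 3.14, 3.14, 3.14, 3.14].

## Interface

Orientations are given as [roll, pitch, yaw] about the fixed x, y, z axes, in that order (R = Rz(yaw) Ry(pitch) Rx(roll)).
In Python, from plant import get_obs, capture, close_job gives the robot as it stands. The module is installed in compiled form; this text tells all that it offers.
- The arm moves only by the shell command python3 -m handwheel 'ROWS'. ROWS is JSON, a list of rows, each a list of 3 entries, a list of its own where there are three numbers: the turn, a rotation vector about the tool's x, y, z in degrees, then the shift along the tool's x, y, z in m, then the opening, from 0 (shut) to 1 (fully open). A call has 1 to 12 rows; each row is the pose to reach, as a shift and turn from the pose commanded when the call began, along the tool's axes at that moment; what a row does not reach only later rows make up. A row lasts 1/10 s, in which the tool goes at most 50 mm and 8.59 degrees, less where a joint would pass 70% of its speed; a pose out of reach is approached as far as the arm can. A call with a gripper value outside its range is refused whole. The fingers move at their own pace and stop on an object; the grip force is fixed at half the most. Time passes only in rows, so rows that repeat a pose let the fingers close. It gives the time, the measured TCP pose, the force, the opening and the grip force at its end, in the units of the state.
- get_obs(): the state, without advancing time (a new reading comes with each control period).
- capture(name): name is "scene" or "top" or "wrist"; returns a dict with "image" (400x640x3 uint8, red, green, blue), "depth" (400x640 float32, mm along the optical axis (not along the pixel's ray), 0 where there is no reading), "fx", "fy", "cx", "cy" (pixels), "k1" (the pictures are not rectified: a ray, as slopes to the right and down, at radius r is drawn at 1 + k1 r^2 times it, then the intrinsics apply), "camera_from_world" (4x4, takes a point from world to camera coordinates). Camera axes: x right, y down, z forward; pixel columns grow to the right and rows downward; lengths in mm; the calibration is good to about 2 mm. A picture is of the moment at which its call begins.
- close_job(): hands the job in; it is judged then, once.
The state is a dict: "time": time; "joint_positions": joint angles; "dq": joint speeds; "tau": joint torques, N m; "tool_pos": TCP position; "tcp_rot": TCP orientation; "contact_force": force on the tool from outside, world axes, zero at the start; "moment": the same for the moment, N m; "grip_width": finger opening in mm; "finger_force": force on a finger pad.
Only numpy, scipy, OpenCV 4.12 (cv2) and the standard library are available. Lean on these libraries where they do the work, as an engineer would, in place of code of your own. Each camera call takes 0.05 s, during which the arm holds its last target. There are 200 camera calls.

## Working session

There is one attempt and no reset: what is moved stays moved. The work goes in short steps, Python scripts to look and compute and a shell command to move; the robot and the scene stay as the last step left them, time stands still between calls to the robot, and variables do not carry over. Pictures are saved under pics/ and viewed, at most 10 in all, crops included, and the job is handed in when it is done.

```bash
mkdir -p pics; cat > h.py <<'E'
import numpy as np, cv2
from plant import get_obs, capture
def cap(n,save=None):
    c=capture(n)
    if save: cv2.imwrite('pics/'+save,c['image'][:,:,::-1])
    return c
def world(c,u,v,d=None,z=None):
    """pixel -> world, by depth d or on the plane z"""
    x,y=(u-c['cx'])/c['fx'],(v-c['cy'])/c['fy']
    a,b=x,y
    for _ in range(20):
        s=1+c['k1']*(a*a+b*b); a,b=x/s,y/s
    T=np.linalg.inv(np.array(c['camera_from_world'])); r=np.array([a,b,1.])
    o=T[:3,3]; w=T[:3,:3]@r
    t=d if d is not None else (z-o[2])/w[2]
    return o+t*w
def cloud(c,step=1):
    vv,uu=np.mgrid[0:400:step,0:640:step]
    x,y=(uu-c['cx'])/c['fx'],(vv-c['cy'])/c['fy']; a,b=x,y
    for _ in range(20):
        s=1+c['k1']*(a*a+b*b); a,b=x/s,y/s
    d=c['depth'][::step,::step]
    P=np.stack([a*d,b*d,d],-1); T=np.linalg.inv(np.array(c['camera_from_world']))
    W=P@T[:3,:3].T+T[:3,3]; W[d==0]=np.nan
    return W
E
python3 - <<'E'
from h import *
import pickle
a=cap('scene','scene.png');b=cap('top','top.png');w=cap('wrist','wrist.png')
pickle.dump((a,b,w),open('c0.pkl','wb'))
for c in(a,b,w):print(c['fx'],c['k1'],np.linalg.inv(c['camera_from_world']).round(2).tolist())
print(get_obs())
E
```

```text
444.1317858556774 0.034568428898872544 [[0.17, 0.5, -0.85, 1254.46], [0.99, -0.09, 0.14, -318.29], [-0.0, -0.86, -0.51, 576.63], [0.0, 0.0, 0.0, 1.0]]
430.8257575058892 -0.03569918507250008 [[-0.01, -0.99, 0.15, 379.64], [-1.0, 0.01, -0.02, -170.13], [0.02, -0.15, -0.99, 921.44], [0.0, 0.0, 0.0, 1.0]]
344.6537823867824 -0.03846992001646745 [[0.44, 0.87, 0.22, 169.54], [0.9, -0.42, -0.11, 502.41], [-0.0, 0.25, -0.97, 383.72], [0.0, 0.0, 0.0, 1.0]]
{'time': 0.15, 'joint_positions': array([ 9.72979440e-01,  3.42544717e-01,  1.52479168e+00, -1.57404032e-05,
        1.27537322e+00, -1.45994609e-01]), 'dq': array([-0.000453  , -0.00169226, -0.00127189,  0.00015111, -0.00089154,
       -0.00029357]), 'tau': array([ 7.08506177e-04, -4.31472480e+01, -2.44352174e+01,  7.18268473e-02,
        5.38050046e-02, -7.15082001e-05]), 'tool_pos': array([229.03179348, 472.07997865, 226.21598853]), 'tcp_rot': array([-3.14048538e+00, -1.47599108e-04,  2.68977489e+00]), 'contact_force': array([-0.44339158, -0.26454629, -0.06085478]), 'moment': array([-0.00790195,  0.06965658,  0.02261502]), 'finger_force': 0.0, 'grip_width': 91.49638307864723}
```

View pics/top.png

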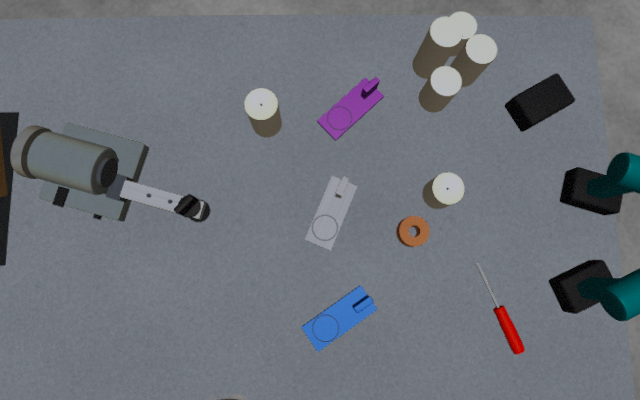

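View pics/scene.png

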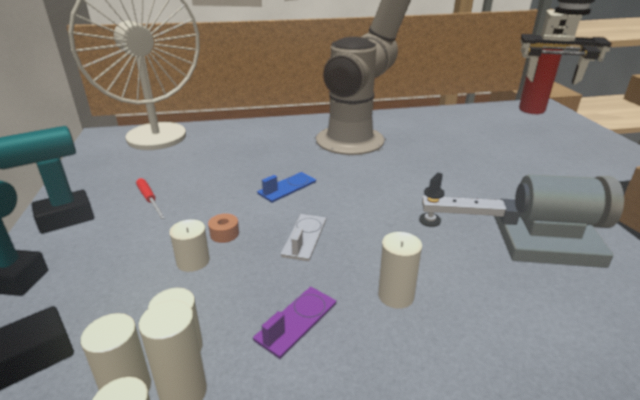

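Top view: three plate shapes: grey aluminium (330,213), purple (350,108) and blue (340,317). The grey one fits because blue and purple are excluded; its fin is at about (341,187) and its ring at (325,228). The knob is at about (192,208), with the beam running left to the grinder. In the scene view the grey plate is at (303,237) and the knob at (434,187).

```bash
python3 - <<'E'
from h import *
import pickle
a,b,w=pickle.load(open('c0.pkl','rb'))
im=b['image'][:,:,::-1]
L=cv2.resize(im[165:260,290:370],None,fx=5,fy=5,interpolation=cv2.INTER_CUBIC)
R=cv2.resize(im[165:260,110:220],None,fx=3.6,fy=5,interpolation=cv2.INTER_CUBIC)
cv2.imwrite('pics/crop.png',np.hstack([L,R]))
for n,c in(('top',b),('scene',a)):
    W=cloud(c);I=c['image'].astype(int)
    z=W[...,2]
    print(n,'bench z',np.nanmedian(z[180:240,230:290]))
    x0,y0=world(b,330,213,z=5)[:2]
    m=(np.hypot(W[...,0]-x0,W[...,1]-y0)<100)&(I.min(-1)>0)
    p=W[m&(z>5)&(z<15)]
    f=W[m&(z>35)&(z<60)]
    if len(p): print('plate',len(p),p.mean(0),cv2.minAreaRect(p[:,:2].astype('f4')))
    if len(f): print('fin',len(f),f.mean(0),f[:,2].max(),cv2.minAreaRect(f[:,:2].astype('f4')))
    x1,y1=world(b,192,208,z=115)[:2]
    k=np.hypot(W[...,0]-x1,W[...,1]-y1)<60
    q=W[k&(z>118)&(z<140)]
    if len(q): print('bar',len(q),q.mean(0),cv2.minAreaRect(q[:,:2].astype('f4')))
    q=W[k&(z>85)&(z<100)]
    if len(q): print('disc',len(q),q.mean(0),cv2.minAreaRect(q[:,:2].astype('f4')))
    q=W[(np.hypot(W[...,0]-x1,W[...,1]-y1)<160)&(z>62)&(z<76)]
    if len(q): print('beam',len(q),q.mean(0),cv2.minAreaRect(q[:,:2].astype('f4')))
print('ring top',world(b,325,228,z=10))
E
```

```text
top bench z 0.27397087567311473
plate 1838 [ 479.3741926  -213.01013633   10.32006621] ((473.11383056640625, -220.29611206054688), (92.9510726928711, 167.18124389648438), 60.53801727294922)
fin 138 [ 532.58774003 -236.43178502   51.35351112] 55.64068739120023 ((533.829833984375, -236.95474243164062), (13.909598350524902, 39.735496520996094), 66.43936920166016)
bar 200 [489.23242581  62.2665193  127.77041079] ((490.341796875, 63.161983489990234), (15.007975578308105, 41.203102111816406), 44.03567886352539)
disc 179 [484.22223721  56.24248541  93.11442704] ((490.7865905761719, 61.17420196533203), (43.01593780517578, 38.841976165771484), 22.063335418701172)
beam 1103 [512.47342053 141.26454397  70.22743438] ((507.3598937988281, 123.2536392211914), (166.64321899414062, 38.017024993896484), 74.4414291381836)
scene bench z 0.6944199090112306
plate 973 [ 489.72193184 -214.40182185   10.20360548] ((485.5133056640625, -216.5519561767578), (60.52108383178711, 153.9098358154297), 66.44784545898438)
fin 156 [ 541.34497275 -239.11776961   47.54252994] 54.06986779170097 ((537.272216796875, -238.9925079345703), (14.162327766418457, 40.627777099609375), 66.56585693359375)
bar 110 [497.57783826  61.85105765 126.15739177] ((494.0975036621094, 63.436485290527344), (13.632323265075684, 42.903018951416016), 46.334774017333984)
disc 168 [500.64106542  61.57921712  92.58018373] ((495.65692138671875, 63.12715530395508), (41.67686462402344, 39.41006088256836), 73.97651672363281)
beam 880 [516.22586631 124.75891253  69.15583724] ((511.4022216796875, 122.96064758300781), (163.83299255371094, 41.2529182434082), 74.18215942382812)
ring top [ 450.90239309 -202.77566927   10.        ]
```

View pics/crop.png

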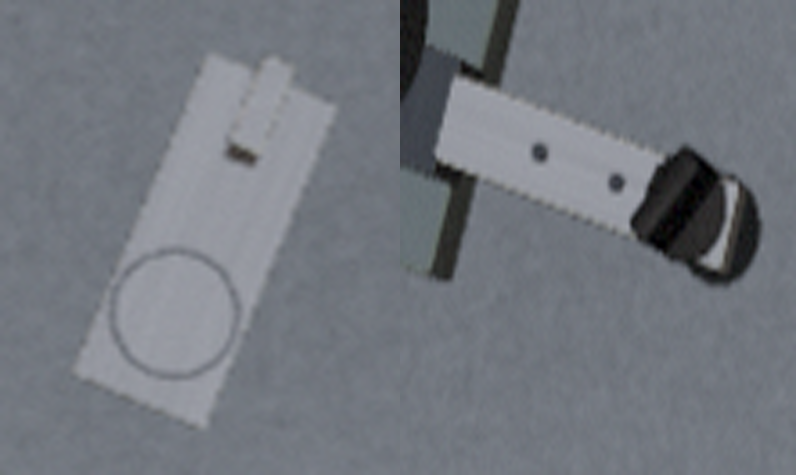

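The crop confirms the grey plate, with its fin at the top and its ring at lower left. The black knob bar lies diagonally across the beam end. Heights agree between views: plate top about 10 mm, fin top about 52, bar top about 128, beam top about 70. Next I'll work out the move to a point over the fin.

```bash
cat >> h.py <<'E'
from scipy.spatial.transform import Rotation as Ro
def go(p,yaw_deg,yaw_about=None):
    """tool-axes shift (m) and turn (deg) from the present pose to TCP p, pointing down, given yaw"""
    o=get_obs(); R=Ro.from_euler('xyz',o['tcp_rot']); T=Ro.from_euler('xyz',[180,0,yaw_deg],degrees=True)
    print('t',round(o['time'],2),'tcp',o['tool_pos'].round(1),'rpy',np.degrees(o['tcp_rot']).round(2),'w',round(o['grip_width'],1))
    print('turn',(R.inv()*T).as_rotvec(degrees=True).round(2),'shift',(R.inv().apply(np.array(p)-o['tool_pos'])/1000).round(4))
E
python3 -c "
from h import *
go([535.5,-238,190],156.5)"
```

```text
t 0.15 tcp [229.  472.1 226.2] rpy [-1.7994e+02 -1.0000e-02  1.5411e+02] w 91.5
turn [-0.06 -0.01 -2.39] shift [-0.5857 -0.505   0.0367]
```

```bash
python3 -m handwheel '[[[0,0,-2.4],[-0.4,-0.345,0],1],[[0,0,-2.4],[-0.4,-0.345,0],1],[[0,0,-2.4],[-0.4,-0.345,0],1],[[0,0,-2.4],[-0.4,-0.345,0],1],[[0,0,-2.4],[-0.4,-0.345,0],1],[[0,0,-2.4],[-0.4,-0.345,0],1],[[0,0,-2.4],[-0.4,-0.345,0],1],[[0,0,-2.4],[-0.4,-0.345,0],1],[[0,0,-2.4],[-0.4,-0.345,0],1],[[0,0,-2.4],[-0.4,-0.345,0],1],[[0,0,-2.4],[-0.4,-0.345,0],1],[[0,0,-2.4],[-0.4,-0.345,0],1]]'
python3 -c "
from h import *
cap('wrist','w1.png')
go([535.5,-238,190],156.5)"
```

```text
time: 1.35
tool_pos: [439.5, -15.8, 226.4]
tcp_rot: [-3.141, 0.0, 2.727]
contact_force: [-0.4, 1.0, -1.0]
grip_width: 92.0
finger_force: 0.0
t 1.4 tcp [438.6 -14.  226.3] rpy [-1.8000e+02 -5.0000e-02  1.5632e+02] w 91.7
turn [-0.   -0.05 -0.18] shift [-0.1788 -0.1662  0.0361]
```

```bash
python3 -m handwheel '[[[0,0,-0.2],[-0.179,-0.166,0.036],1],[[0,0,-0.2],[-0.179,-0.166,0.036],1],[[0,0,-0.2],[-0.179,-0.166,0.036],1],[[0,0,-0.2],[-0.179,-0.166,0.036],1],[[0,0,-0.2],[-0.179,-0.166,0.036],1],[[0,0,-0.2],[-0.179,-0.166,0.036],1],[[0,0,-0.2],[-0.179,-0.166,0.036],1],[[0,0,-0.2],[-0.179,-0.166,0.036],1]]'
python3 - <<'E'
from h import *
c=cap('wrist','w2.png')
W=cloud(c);z=W[...,2]
m=np.hypot(W[...,0]-500,W[...,1]+220)<110
for n,lo,hi in(('plate',6,14),('fin',46,58)):
    p=W[m&(z>lo)&(z<hi)]
    print(n,len(p),p.mean(0).round(1),cv2.minAreaRect(p[:,:2].astype('f4')))
go([535.5,-238,60],156.5)
E
```

```text
time: 2.2
tool_pos: [536.2, -234.3, 190.8]
tcp_rot: [3.141, -0.001, 2.737]
contact_force: [0.0, -0.3, 0.5]
grip_width: 91.6
finger_force: 0.0
plate 9137 [ 477.2 -211.5    9.8] ((483.9959411621094, -214.60604858398438), (59.890113830566406, 149.86431884765625), 65.88011932373047)
fin 710 [ 533.2 -236.3   51.2] ((533.6865844726562, -236.5484619140625), (13.51517105102539, 39.609825134277344), 66.52998352050781)
t 2.25 tcp [ 536.3 -234.3  191.2] rpy [ 1.7997e+02 -1.0000e-02  1.5682e+02] w 91.5
turn [ 0.03 -0.01  0.32] shift [-0.0007 -0.0038  0.1312]
```

View pics/w2.png

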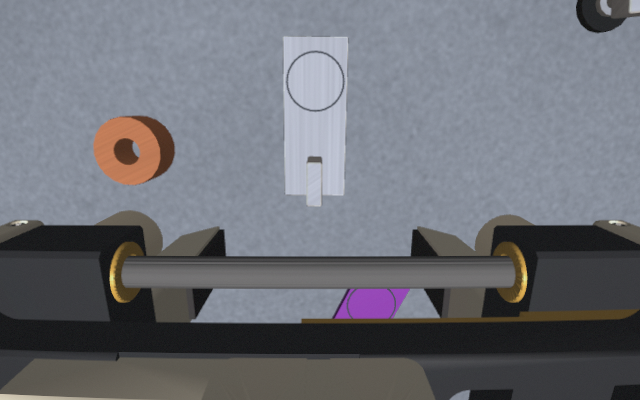

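The wrist view shows the plate upright, its ring at (315,81) and its fin top at (314,182), with the spool clear at the left and the purple decoy below. The fin's place agrees in all three views, so I'm going down to grip it.

```bash
python3 -m handwheel '[[[0,0,0.5],[0.0006,-0.0032,0.05],1],[[0,0,0.5],[0.0006,-0.0032,0.1],1],[[0,0,0.5],[0.0006,-0.0032,0.13],1],[[0,0,0.5],[0.0006,-0.0032,0.15],1],[[0,0,0.5],[0.0006,-0.0032,0.165],1],[[0,0,0.5],[0.0006,-0.0032,0.1755],1],[[0,0,0.5],[0.0006,-0.0032,0.1755],1]]'
python3 -m handwheel '[[[0,0,0],[0,0,0],0],[[0,0,0],[0,0,0],0],[[0,0,0],[0,0,0],0],[[0,0,0],[0,0,0],0],[[0,0,0],[0,0,0],0],[[0,0,0],[0,0,0],0],[[0,0,0],[0,0,0],0],[[0,0,0],[0,0,0],0]]'
```

```text
time: 2.95
tool_pos: [534.2, -237.6, 14.6]
tcp_rot: [3.141, -0.002, 2.728]
contact_force: [-0.4, -0.2, 0.6]
grip_width: 92.0
finger_force: 0.0
time: 3.75
tool_pos: [534.6, -239.0, 15.1]
tcp_rot: [3.141, -0.0, 2.726]
contact_force: [-0.0, -0.6, -0.4]
grip_width: 32.3
finger_force: 0.0
```

```bash
python3 -m handwheel '[[[0,0,0],[0,0,0],0],[[0,0,0],[0,0,0],0],[[0,0,0],[0,0,0],0],[[0,0,0],[0,0,0],0],[[0,0,0],[0,0,0],0]]'
```

```text
time: 4.25
tool_pos: [534.7, -238.8, 15.1]
tcp_rot: [3.141, -0.0, 2.727]
contact_force: [0.7, 0.2, -0.1]
grip_width: 14.0
finger_force: 30.0
```

```bash
python3 -m handwheel '[[[0,0,5],[0.010,0.007,0],0],[[0,0,12],[0.020,0.014,0],0],[[0,0,20],[0.033,0.023,0],0],[[0,0,28],[0.046,0.032,0],0],[[0,0,36],[0.060,0.042,0],0],[[0,0,44],[0.074,0.052,0],0],[[0,0,52],[0.087,0.061,0],0],[[0,0,60],[0.101,0.070,0],0],[[0,0,68],[0.115,0.080,0],0],[[0,0,75],[0.126,0.088,0],0],[[0,0,80],[0.134,0.094,0],0],[[0,0,82],[0.1373,0.0958,0],0]]'
python3 - <<'E'
from h import *
import pickle
c=cap('wrist','w3.png');a=cap('scene');b=cap('top')
pickle.dump((a,b,c),open('c1.pkl','wb'))
o=get_obs();print(o['tool_pos'],np.degrees(o['tcp_rot']),o['contact_force'],o['grip_width'])
t=o['tool_pos']
for n,k in(('w',c),('s',a),('t',b)):
    W=cloud(k);z=W[...,2]
    p=W[(z>6.5)&(z<13.5)&(np.hypot(W[...,0]-t[0]-20,W[...,1]-t[1]-55)<95)&(k['image'].min(-1)>100)]
    if len(p)>50: print(n,'plate',len(p),p.mean(0).round(1),cv2.minAreaRect(p[:,:2].astype('f4')))
    d=np.hypot(W[...,0]-492,W[...,1]-63)
    for nm,lo,hi in(('bar',122,136),('disc',84,100)):
        q=W[(d<45)&(z>lo)&(z<hi)]
        if len(q)>20:print(n,nm,len(q),q.mean(0).round(1),cv2.minAreaRect(q[:,:2].astype('f4')))
    q=W[(d<150)&(z>64)&(z<76)]
    if len(q)>20:print(n,'beam',len(q),q.mean(0).round(1),cv2.minAreaRect(q[:,:2].astype('f4')))
E
```

```text
time: 5.45
tool_pos: [447.0, -95.2, 15.2]
tcp_rot: [-3.141, -0.0, 1.293]
contact_force: [-0.6, 0.1, -2.0]
grip_width: 13.7
finger_force: 30.0
[447.44603809 -95.73297924  15.15528619] [-1.79975062e+02 -6.30150460e-03  7.42896644e+01] [-0.56640644  0.9890965  -2.45652341] 13.781821304288925
w plate 27498 [465.3 -31.8   9.8] ((463.8446044921875, -36.74595260620117), (105.34064483642578, 60.343772888183594), 73.88336181640625)
s plate 944 [472.3 -35.   10.3] ((464.0500793457031, -41.900047302246094), (152.177734375, 64.24581909179688), 74.62100982666016)
s bar 87 [496.2  62.5 127.6] ((493.8348693847656, 63.31202697753906), (13.394203186035156, 42.0634765625), 45.84320068359375)
s disc 167 [501.1  61.3  92.7] ((496.4229736328125, 63.155155181884766), (42.22391128540039, 39.60860061645508), 73.04248809814453)
s beam 837 [516.5 128.8  69.7] ((511.63922119140625, 125.19749450683594), (167.27542114257812, 49.617122650146484), 73.8523941040039)
t bar 184 [489.5  62.6 128.5] ((490.29705810546875, 63.130859375), (14.851696014404297, 41.27927017211914), 45.60500717163086)
t disc 174 [484.6  56.5  93.5] ((490.4762268066406, 60.96501159667969), (42.74216079711914, 37.92436981201172), 21.12968635559082)
t beam 1106 [514.9 148.5  70.4] ((511.65911865234375, 124.8494873046875), (168.8447265625, 48.81581497192383), 76.63816833496094)
```

View pics/w3.png

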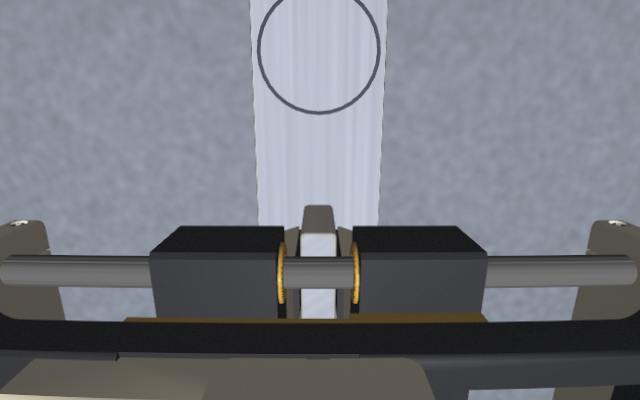

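The wrist view shows the plate still flat and square in the fingers, with its ring at about (319,50). Next I'm sliding it straight under the foot, 75 mm along tool x.

```bash
python3 -m handwheel '[[[0,0,0],[0.010,0,0],0],[[0,0,0],[0.020,0,0],0],[[0,0,0],[0.030,0,0],0],[[0,0,0],[0.040,-0.0005,0],0],[[0,0,0],[0.050,-0.0005,0],0]]'
python3 -m handwheel '[[[0,0,0],[0.010,0,0],0],[[0,0,0],[0.018,0,0],0],[[0,0,0],[0.025,0,0],0],[[0,0,0],[0.025,0,0],0]]'
python3 - <<'E'
from h import *
import pickle
a=cap('scene');b=cap('top')
pickle.dump((a,b),open('c2.pkl','wb'))
o=get_obs();t=o['tool_pos'];print(t,np.degrees(o['tcp_rot']))
print('seat by tool',t[:2]+90*np.array([np.cos(o['tcp_rot'][2]),np.sin(o['tcp_rot'][2])]))
for n,k in(('s',a),('t',b)):
    W=cloud(k);z=W[...,2]
    p=W[(z>6.5)&(z<13.5)&(np.hypot(W[...,0]-t[0]-20,W[...,1]-t[1]-55)<95)&(k['image'].min(-1)>100)]
    print(n,'plate',len(p),cv2.minAreaRect(p[:,:2].astype('f4')))
s=[cv2.resize(k['image'][y:y+110,x:x+100,::-1],None,fx=4,fy=4,interpolation=cv2.INTER_CUBIC) for k,x,y in((a,380,150),(b,160,165))]
cv2.imwrite('pics/c2.png',np.hstack(s))
E
```

```text
time: 6.1
tool_pos: [460.9, -46.6, 15.2]
tcp_rot: [-3.141, -0.0, 1.296]
contact_force: [-0.8, -1.1, -2.8]
grip_width: 14.0
finger_force: 30.0
time: 6.5
tool_pos: [467.7, -22.7, 15.1]
tcp_rot: [-3.142, -0.0, 1.296]
contact_force: [-0.0, 0.2, -3.6]
grip_width: 14.0
finger_force: 30.0
[467.56518632 -23.42198057  15.16472414] [-1.79995162e+02 -7.77174754e-03  7.42381243e+01]
seat by tool [492.01278022  63.19392532]
s plate 751 ((487.9482116699219, 29.805946350097656), (153.21949768066406, 64.85102081298828), 77.41069793701172)
t plate 0 ((0.0, 0.0), (0.0, 0.0), 0.0)
```

View pics/c2.png

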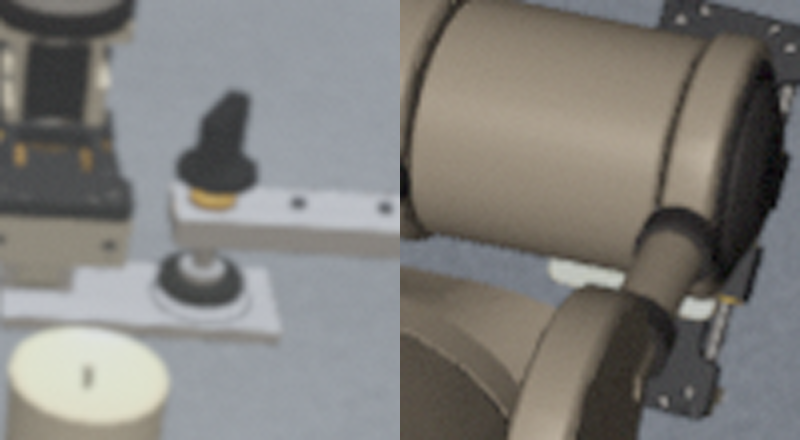

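In the scene crop the plate lies flat and the ring shows evenly around the black sole. I'll release the fin and rise.

```bash
python3 -m handwheel '[[[0,0,0],[0,0,0],0.6],[[0,0,0],[0,0,0],0.6],[[0,0,0],[0,0,0],0.6],[[0,0,0],[0,0,0],0.6],[[0,0,0],[0,0,-0.02],0.6],[[0,0,0],[0,0,-0.06],0.6],[[0,0,0],[0,0,-0.11],0.6],[[0,0,0],[0,0,-0.16],0.6],[[0,0,0],[0,0,-0.19],0.6],[[0,0,0],[-0.06,0,-0.19],0.6],[[0,0,0],[-0.06,0,-0.19],0.6]]'
python3 - <<'E'
from h import *
import pickle
c=cap('wrist','w4.png')
W=cloud(c);z=W[...,2]
d=np.hypot(W[...,0]-492,W[...,1]-63)
for nm,lo,hi in(('bar',122,136),('disc',84,100)):
    q=W[(d<45)&(z>lo)&(z<hi)]
    if len(q)>20:print(nm,len(q),q.mean(0).round(1),cv2.minAreaRect(q[:,:2].astype('f4')))
q=W[(d<150)&(z>64)&(z<76)]
if len(q)>20:print('beam',len(q),q.mean(0).round(1),cv2.minAreaRect(q[:,:2].astype('f4')))
go([491.5,63.2,160],135.3)
E
```

```text
time: 7.7
tool_pos: [450.9, -83.9, 206.4]
tcp_rot: [3.139, 0.002, 1.294]
contact_force: [0.5, 0.5, 0.4]
grip_width: 55.0
finger_force: 0.0
disc 614 [486.   49.8  92.3] ((486.7915344238281, 49.318363189697266), (10.355650901794434, 36.79615783691406), 75.03125762939453)
beam 369 [485.9  48.6  68.7] ((486.25604248046875, 50.683753967285156), (10.459915161132812, 35.007389068603516), 74.96967315673828)
t 7.75 tcp [450.5 -83.9 205.6] rpy [1.7995e+02 6.0000e-02 7.4060e+01] w 54.8
turn [ 2.000e-02  8.000e-02 -6.124e+01] shift [ 0.1527 -0.001   0.0455]
```

View pics/w4.png

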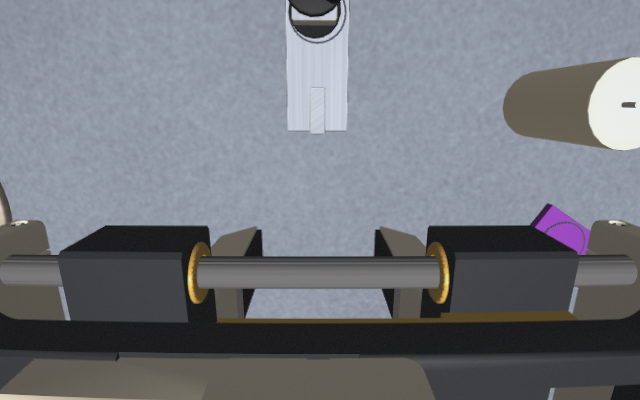

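The wrist view shows the plate in place under the foot with its fin free at (317,110), and the foot and knob at about (316,10). Now I'm moving over the knob.

```bash
python3 -m handwheel '[[[0,0,-8],[0.0,0,0],0.6],[[0,0,-16],[0.02,0,0],0.6],[[0,0,-24],[0.05,0,0],0.6],[[0,0,-32],[0.09,0,0],0.6],[[0,0,-40],[0.12,-0.001,0],0.6],[[0,0,-48],[0.145,-0.001,0.01],0.6],[[0,0,-56],[0.1527,-0.001,0.02],0.6],[[0,0,-61.2],[0.1527,-0.001,0.03],0.6],[[0,0,-61.2],[0.1527,-0.001,0.03],0.6],[[0,0,-61.2],[0.1527,-0.001,0.03],0.6]]'
python3 - <<'E'
from h import *
go([491.5,63.2,100],135.3)
b=cap('top');a=cap('scene')
o=get_obs();print(o['joint_positions'],o['contact_force'],o['moment'])
for n,k in(('s',a),('t',b)):
    W=cloud(k);z=W[...,2];d=np.hypot(W[...,0]-492,W[...,1]-63)
    q=W[(d<35)&(z>118)&(z<136)]
    if len(q)>20:print(n,len(q),cv2.minAreaRect(q[:,:2].astype('f4')))
E
```

```text
time: 8.75
tool_pos: [491.5, 66.2, 174.9]
tcp_rot: [-3.141, -0.001, 2.361]
contact_force: [-0.2, 0.4, -0.3]
grip_width: 54.8
finger_force: 0.0
t 8.75 tcp [491.5  66.2 174.9] rpy [-1.7996e+02 -6.0000e-02  1.3526e+02] w 54.8
turn [-0.04 -0.06 -0.04] shift [-0.0022 -0.0021  0.0749]
[-2.15937671e-02  3.39294494e-01  1.68030300e+00  2.11109972e-04
  1.12148967e+00 -8.11982937e-01] [-0.01613946 -0.32364007 -0.19839171] [-0.00017177 -0.01825779 -0.05655622]
s 111 ((494.4169921875, 63.003562927246094), (13.831299781799316, 41.764434814453125), 47.36149597167969)
```

```bash
python3 -m handwheel '[[[0,0,0],[-0.0022,-0.0021,0.02],0.6],[[0,0,0],[-0.0022,-0.0021,0.05],0.6],[[0,0,0],[-0.0022,-0.0021,0.068],0.6],[[0,0,0],[-0.0022,-0.0021,0.075],0.6],[[0,0,0],[-0.0022,-0.0021,0.075],0.6]]'
python3 -m handwheel '[[[0,0,0],[0,0,0],0],[[0,0,0],[0,0,0],0],[[0,0,0],[0,0,0],0],[[0,0,0],[0,0,0],0],[[0,0,0],[0,0,0],0],[[0,0,0],[0,0,0],0],[[0,0,0],[0,0,0],0],[[0,0,0],[0,0,0],0]]'
python3 -c "
from h import *
o=get_obs();print(o['tool_pos'],np.degrees(o['tcp_rot']),o['contact_force'],o['moment'],o['joint_positions'])"
```

```text
time: 9.35
tool_pos: [491.8, 62.7, 100.0]
tcp_rot: [-3.141, -0.001, 2.362]
contact_force: [-0.2, -1.0, 0.3]
grip_width: 54.7
finger_force: 0.0
time: 10.15
tool_pos: [492.1, 62.9, 100.4]
tcp_rot: [3.141, 0.0, 2.363]
contact_force: [0.1, 1.4, 2.4]
grip_width: 13.6
finger_force: 30.0
[492.067085    62.92108935 100.38854339] [1.79975285e+02 1.18239950e-02 1.35414682e+02] [0.07652123 1.42366968 2.35411995] [0.05484483 0.01714344 0.01260748] [-2.75573795e-02  4.34245128e-01  1.77530933e+00  2.17651341e-04
  9.31593080e-01 -8.20322948e-01]
```

```bash
cat > m.py <<'E'
from h import *
o=get_obs();print('yaw',np.degrees(o['tcp_rot'][2]).round(2),'pos',o['tool_pos'].round(1),'F',o['contact_force'].round(1),'Mz',o['moment'].round(3),'q6',o['joint_positions'][5].round(3))
E
python3 -m handwheel '[[[0,0,6],[0,0,0.0002],0],[[0,0,12],[0,0,0.0003],0],[[0,0,18],[0,0,0.0005],0],[[0,0,24],[0,0,0.0007],0],[[0,0,30],[0,0,0.0008],0]]' >/dev/null; python3 m.py
python3 -m handwheel '[[[0,0,6],[0,0,0.0002],0],[[0,0,12],[0,0,0.0003],0],[[0,0,18],[0,0,0.0005],0],[[0,0,24],[0,0,0.0007],0],[[0,0,30],[0,0,0.0008],0]]' >/dev/null; python3 m.py
```

```text
yaw 105.19 pos [491.1  62.4  99.5] F [-3.7 -2.1  4.3] Mz [-0.508  0.53   0.029] q6 -0.293
yaw 75.19 pos [489.9  62.3  98.7] F [-8.5 -3.6  7.7] Mz [-0.473  1.114  0.089] q6 0.231
```

The side force grows with the turn, so I'm gripping about 2 mm off the axis along the bar. I'll regrip on the axis.

```bash

python3 -m handwheel '[[[0,0,0],[0,0,0],0.4],[[0,0,0],[0,0,0],0.4],[[0,0,0],[0,0,0],0.4],[[0,0,0],[0,0,0],0.4],[[0,0,0],[0.0012,-0.0021,0],0.4],[[0,0,0],[0.0012,-0.0021,0],0.4],[[0,0,0],[0.0012,-0.0021,0],0.4]]'; python3 m.py
python3 -m handwheel '[[[0,0,0],[0,0,0],0],[[0,0,0],[0,0,0],0],[[0,0,0],[0,0,0],0],[[0,0,0],[0,0,0],0],[[0,0,0],[0,0,0],0],[[0,0,0],[0,0,0],0],[[0,0,0],[0,0,0],0]]';python3 m.py
```

```text
time: 11.85
tool_pos: [490.1, 64.6, 98.6]
tcp_rot: [3.142, -0.0, 1.317]
contact_force: [0.6, -0.9, -0.4]
grip_width: 36.7
finger_force: 0.0
yaw 75.43 pos [490.1  64.6  98.6] F [ 0.6 -0.9 -0.4] Mz [-0.067  0.068 -0.017] q6 0.23
time: 12.55
tool_pos: [490.2, 64.5, 98.6]
tcp_rot: [3.141, -0.0, 1.316]
contact_force: [0.6, 0.2, 0.2]
grip_width: 13.9
finger_force: 30.0
yaw 75.42 pos [490.2  64.5  98.6] F [0.6 0.2 0.2] Mz [-0.056  0.077 -0.032] q6 0.23
```

```bash
python3 -m handwheel '[[[0,0,4],[0,0,0.0001],0],[[0,0,8],[0,0,0.0002],0]]'>/dev/null;python3 m.py
python3 -m handwheel '[[[0,0,4],[0,0,0.0001],0],[[0,0,8],[0,0,0.0002],0]]'>/dev/null;python3 m.py
python3 -m handwheel '[[[0,0,4],[0,0,0.0001],0],[[0,0,8],[0,0,0.0002],0]]'>/dev/null;python3 m.py
python3 -m handwheel '[[[0,0,4],[0,0,0.0001],0],[[0,0,8],[0,0,0.0002],0]]'>/dev/null;python3 m.py
```

```text
yaw 67.25 pos [490.2  64.5  98.4] F [ 0.1 -0.1  0.7] Mz [-0.086  0.112  0.101] q6 0.373
yaw 59.25 pos [490.2  64.5  98.2] F [-0.2  0.1  0.1] Mz [-0.091  0.106  0.018] q6 0.512
yaw 51.25 pos [490.1  64.5  98. ] F [ 0.  -0.6 -0.7] Mz [-0.097  0.115 -0.004] q6 0.652
yaw 43.25 pos [490.1  64.6  97.8] F [-0.4  0.2  0.1] Mz [-0.041  0.05   0.037] q6 0.792
```

```bash
python3 -m handwheel '[[[0,0,4],[0,0,0.0001],0],[[0,0,8],[0,0,0.0002],0]]'>/dev/null;python3 m.py
python3 -m handwheel '[[[0,0,4],[0,0,0.0001],0],[[0,0,8],[0,0,0.0002],0]]'>/dev/null;python3 m.py
python3 -m handwheel '[[[0,0,4],[0,0,0.0001],0],[[0,0,8],[0,0,0.0002],0]]'>/dev/null;python3 m.py
```

```text
yaw 35.25 pos [490.1  64.6  97.5] F [-0.1 -0.4 -0.1] Mz [-0.047  0.133  0.079] q6 0.931
yaw 27.25 pos [490.1  64.6  97.3] F [-0.   0.2 -0.5] Mz [0.02  0.117 0.031] q6 1.071
yaw 19.25 pos [490.1  64.6  97.1] F [ 0.1  0.5 -1.1] Mz [-0.023  0.109  0.006] q6 1.21
```

```bash
python3 -m handwheel '[[[0,0,4],[0,0,0.0001],0],[[0,0,8],[0,0,0.0002],0]]'>/dev/null;python3 m.py
python3 -m handwheel '[[[0,0,4],[0,0,0.0001],0],[[0,0,8],[0,0,0.0002],0]]'>/dev/null;python3 m.py
python3 -m handwheel '[[[0,0,4],[0,0,0.0001],0],[[0,0,8],[0,0,0.0002],0]]'>/dev/null;python3 m.py
```

```text
yaw 11.25 pos [490.   64.6  96.9] F [ 1.3  0.7 -1.5] Mz [ 0.048  0.09  -0.014] q6 1.35
yaw 3.25 pos [490.   64.7  96.6] F [-0.5  0.1 -0.9] Mz [0.093 0.092 0.039] q6 1.49
yaw -4.75 pos [490.   64.7  96.4] F [ 0.4  1.1 -0.9] Mz [0.046 0.098 0.09 ] q6 1.629
```

```bash
python3 -m handwheel '[[[0,0,4],[0,0,0.0001],0],[[0,0,8],[0,0,0.0002],0]]'>/dev/null;python3 m.py
python3 -m handwheel '[[[0,0,4],[0,0,0.0001],0],[[0,0,8],[0,0,0.0002],0]]'>/dev/null;python3 m.py
```

```text
yaw -12.75 pos [490.   64.7  96.2] F [ 0.1  1.3 -1.1] Mz [0.133 0.078 0.024] q6 1.769
yaw -20.75 pos [490.   64.7  96. ] F [ 0.   1.  -2.2] Mz [0.16  0.124 0.06 ] q6 1.909
```

```bash
python3 -m handwheel '[[[0,0,4],[0,0,0.0001],0],[[0,0,8],[0,0,0.0002],0]]'>/dev/null;python3 m.py
python3 -m handwheel '[[[0,0,4],[0,0,0.0001],0],[[0,0,8],[0,0,0.0003],0]]'>/dev/null;python3 m.py
```

```text
yaw -28.75 pos [490.   64.7  95.8] F [ 0.5  0.4 -1.4] Mz [0.136 0.096 0.036] q6 2.048
yaw -36.75 pos [490.1  64.8  95.5] F [ 0.   2.  -0.2] Mz [0.208 0.152 0.03 ] q6 2.188
```

```bash
python3 -m handwheel '[[[0,0,4],[0,0,0.0001],0],[[0,0,8],[0,0,0.0002],0]]'>/dev/null;python3 m.py
python3 -m handwheel '[[[0,0,4],[0,0,0.0001],0],[[0,0,8],[0,0,0.0003],0]]'>/dev/null;python3 m.py
```

```text
yaw -44.76 pos [490.1  64.8  95.3] F [ 0.8  1.7 -1.2] Mz [ 0.223  0.074 -0.   ] q6 2.327
yaw -52.75 pos [490.1  64.8  95.1] F [0.2 1.5 0.4] Mz [0.265 0.181 0.061] q6 2.467
```

```bash
python3 -c "
from h import *
a=cap('scene')
cv2.imwrite('pics/s5.png',cv2.resize(a['image'][170:245,385:475,::-1],None,fx=8,fy=8,interpolation=cv2.INTER_CUBIC))"
```

```text
(no output)
```

View pics/s5.png

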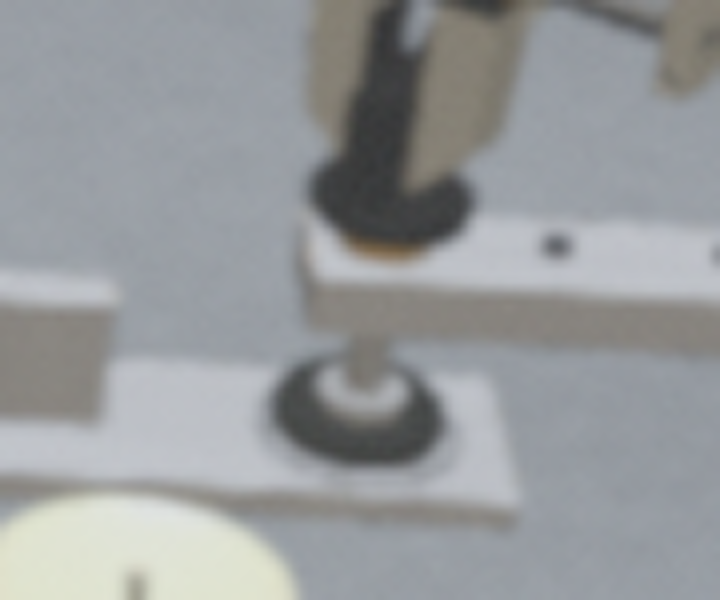

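The scene crop shows the knob lowered and the sole close over the ring. The moment is still at its free level, so I'll keep turning.

```bash
python3 -m handwheel '[[[0,0,3],[0,0,0.0001],0],[[0,0,6],[0,0,0.0002],0]]'>/dev/null;python3 m.py
python3 -m handwheel '[[[0,0,3],[0,0,0.0001],0],[[0,0,6],[0,0,0.0002],0]]'>/dev/null;python3 m.py
```

```text
yaw -58.61 pos [490.2  64.8  95. ] F [ 0.6  2.  -1.2] Mz [0.349 0.135 0.11 ] q6 2.57
yaw -64.61 pos [490.1  64.8  94.8] F [-0.1  1.6  0.1] Mz [0.345 0.184 0.164] q6 2.674
```

```bash
python3 -m handwheel '[[[0,0,3],[0,0,0.0001],0]]'>/dev/null;python3 m.py
```

```text
yaw -67.61 pos [490.2  64.8  94.7] F [-0.9  2.9  1.3] Mz [0.399 0.196 0.113] q6 2.727
```

```bash
python3 -m handwheel '[[[0,0,3],[0,0,0.0001],0]]'>/dev/null;python3 m.py; python3 -m handwheel '[[[0,0,2],[0,0,0.0001],0]]'>/dev/null;python3 m.py
```

```text
yaw -70.61 pos [490.2  64.8  94.7] F [-0.1  2.6  1.3] Mz [0.389 0.139 0.172] q6 2.779
yaw -72.6 pos [490.2  64.8  94.6] F [-0.2  1.9  1.9] Mz [0.311 0.26  0.176] q6 2.814
```

The moment has risen from about 0.03 to about 0.175 N m over the last 20°, which is roughly 6 N on the plate. That is a definite but light touch. I'll stop here, let go and rise.

```bash
python3 -m handwheel '[[[0,0,0],[0,0,0],0.5],[[0,0,0],[0,0,0],0.5],[[0,0,0],[0,0,0],0.5],[[0,0,0],[0,0,0],0.5],[[0,0,0],[0,0,0],0.5],[[0,0,0],[0,0,-0.02],0.5],[[0,0,0],[0,0,-0.06],0.5],[[0,0,0],[0,0,-0.1],0.5],[[0,0,0],[0,0,-0.12],0.5],[[0,0,0],[0,0,-0.12],0.5],[[0,0,0],[0,0,-0.12],0.5]]';python3 m.py
python3 -c "
from h import *
a=cap('scene')
cv2.imwrite('pics/s6.png',cv2.resize(a['image'][165:245,345:475,::-1],None,fx=6,fy=6,interpolation=cv2.INTER_CUBIC))
W=cloud(a);z=W[...,2];d=np.hypot(W[...,0]-490,W[...,1]-64)
q=W[(d<35)&(z>110)&(z<136)];print(cv2.minAreaRect(q[:,:2].astype('f4')),q[:,2].max())"
```

```text
time: 17.6
tool_pos: [489.9, 64.5, 214.2]
tcp_rot: [-3.142, 0.0, -1.267]
contact_force: [0.0, 0.4, -0.8]
grip_width: 45.4
finger_force: 0.0
yaw -72.58 pos [489.9  64.5 214.2] F [ 0.   0.4 -0.8] Mz [ 0.088  0.192 -0.014] q6 2.813
((493.60015869140625, 64.31438446044922), (15.360003471374512, 41.12936782836914), 16.383405685424805) 125.10511693693672
```

View pics/s6.png

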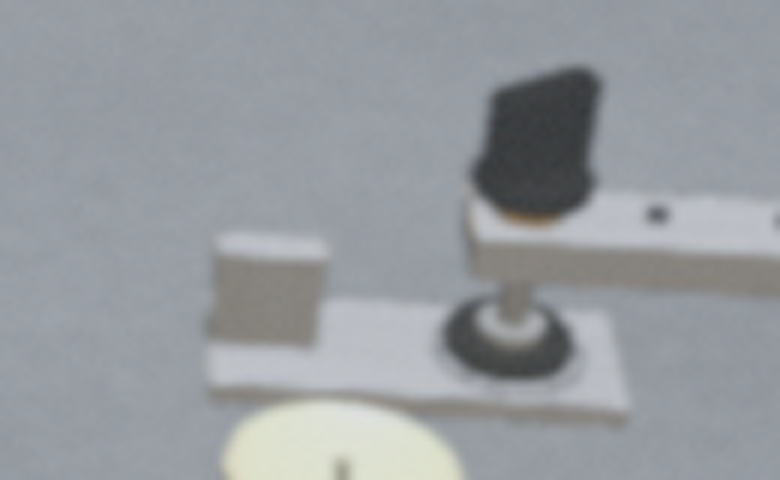

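The crop shows the sole resting on the plate inside the ring, the plate flat, and the knob where I left it (bar at about -73°). The gripper is clear, so I'm handing in.

```bash
python3 -c "
from plant import close_job
print(close_job())"
```

```text
the job is handed in; nothing more can be done
None
```

I handed the job in at about 18 s: the bearing plate is flat under the foot with its ring about 2 mm off centre, and the foot bears on it at roughly 6 N (estimated from the knob moment), with the gripper clear and nothing else touched.

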